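Set a burr in the collet chuck and tighten the nut

ROBOT

A 6-joint arm with a two-finger parallel gripper is mounted at the origin on the work surface. World frame = base frame: x ahead of the robot, y to its left, z up, the work surface at z = 0. Lengths are in m, angles in rad, forces in N, time in s.
With the tool pointing down it reaches from about 0.325 to 0.875 m from the base axis. Payload 4.4 kg.
Tool frame: the origin (TCP) lies at the very end of the fingers, on their centre line; the grasp point (between the pads) lies 19 mm behind it; z points along the fingers, y is the line along which they close (so a half turn about z gives the same grasp; the last joint's range is limited). The gripper opens to 85 mm and grips with 20 to 120 N. Pads are 22 mm wide; open, the fingers measure 114 mm over their backs; the gripper's body (76 mm by 85 mm) begins 54 mm behind the grasp point. The pads swing forward as they close: fully open they stand 13 mm farther back than shut.
Start: joints at [1.014, 0.207, 1.542, -0, 1.393, -0.15], TCP at [0.228, 0.528, 0.231] pointing down, gripper open.
Joint ranges: [-2.73, 2.73], [-0.86, 2.22], [0.23, 2.46], [-1.11, 4.25], [0.08, 2.63], [-2.82, 2.82]. Speed limits (rad/s): [2.79, 2.79, 3.14, 3.14, 3.14, 3.14].

INTERFACE

Orientations are given as a rotation vector (axis times angle).
In Python, from workcell import env gives the robot as it stands.
- The arm moves only by the tool step_arm, never from a script. Its argument "commands" is a list of rows, each a list of 7 numbers: the shift along the tool's x, y, z in mm, then the turn, a rotation vector about the tool's x, y, z in degrees, then the opening, from -1 (shut) to 1 (fully open). A call has 1 to 5 rows; each row shifts and turns the commanded pose from where the row before left it, along the tool's axes as they then stand; what a row does not reach is not made up. A row lasts 1/10 s, in which the tool goes at most 50 mm and 8.59 degrees, less where a joint would pass 70% of its speed; a pose out of reach is approached as far as the arm can. A call is refused whole if a number of a shift passes 50 or a number of a turn 8.59, either way. A call with a gripper value outside its range is refused whole. The fingers move at their own pace and stop on an object; the grip force is fixed at half the most. Time passes only in rows, so rows that do not move let the fingers close. It gives the time, the measured TCP pose, the force, the opening and the grip force at its end, in the units of the state.
- env.read_state(): the state, without advancing time (a new reading comes with each control period).
- env.grab_frame(name): name is "scene" or "top"; returns a dict with "img" (384x512x3 uint8, red, green, blue), "depth" (384x512 float32, m along the optical axis (not along the pixel's ray), 0 where there is no reading), "K" (3x3 intrinsics, pixels), "world_from_camera" (4x4, takes a point from camera to world coordinates). Camera axes: x right, y down, z forward; pixel columns grow to the right and rows downward; lengths in m; the calibration is good to about 2 mm. A picture is of the moment at which its call begins.
- env.sign_off(): hands the job in; it is judged then, once.
The state is a dict: "time_s": time; "q": joint angles; "qvel": joint speeds; "joint_efforts": joint torques, N m; "tcp_pos": TCP position; "orientation": TCP orientation; "wrist_force": force on the tool from outside, world axes, zero at the start; "wrist_torque": the same for the moment, N m; "grip_width": finger opening in m; "finger_force": force on a finger pad.
Only numpy, scipy, OpenCV 4.12 (cv2) and the standard library are available. Lean on these libraries where they do the work, as an engineer would, in place of code of your own. Each camera call takes 0.05 s, during which the arm holds its last target. There are 200 camera calls.

TASK

Take the grey round-nosed burr out of the wooden tool block and set its shank down into the open collet of the chuck in the vise until it is fully home on the stop, without forcing it. Then let go of it and tighten the knurled collet nut by hand, clockwise seen from above, just until the collet grips the shank firmly: you feel the nut turn clearly heavier than it runs free; do not crank on past that. Leave the other tools in the block, and the paint jar and the brass gear where they are.

Things in the scene. Friction and masses are not known exactly. Their poses are not given: they have to be found in the camera images.
- burr_head (a point): Centre of the head of the grey carbide burr to fit: a fluted cylinder 16 mm across, 22 mm long, rounded nose up, on a steel shank 8 mm across, 42 mm long (64 mm overall, 60 to 100 g). It starts upright in a hole of the block, 25 mm deep, head centre 58 mm above the bench, 28 above the block. z points from foot to nose. Grip it by the head.
- burr_foot (a point): Centre of the flat lower end of that burr's shank, 53 mm below the head's centre (rim chamfered 1.5 mm); z points up the shank.
- burr: The same burr as a whole; its origin is the centre of the shank's lower end, z up the shank.
- collet_mouth (a point): Centre of the chuck's open collet, level with its top face, 121 mm above the bench; z points up out of the bore. The bore is 9.0 to 10.5 mm wide at the start, with a 1.5 mm lead-in. A fixed stop lies 32 mm below: a burr fully home has its head centre 21 mm, its nose 32 mm above this point. Press on neither collet nor stop with over 40 N.
- nut_mid (a point): On the axis of the knurled nut, half-way up, 108 mm above the bench: a dark upright ring 33 mm across (34 over the knurls), 22 mm high, its top 2 mm below the collet's face, with 27 mm of free room from its foot down to the vise. It only turns, clockwise from above to tighten, and stays where left. Drag 0.27 N m; a hand that stops springs back and reads falsely: nudge on 0.02 rad, then read. 45 N of grip turns it.
- jaw0: One of four collet segments, 90 degrees apart, that close on the shank as the nut is turned (origin on the chuck's axis at bench height; moves 2 mm at most). From the start the nut runs free for 1.0 to 2.5 rad, then the segments bite and its torque rises: 0.06 N m more at 0.35 rad, 0.12 at 0.6, 0.22 at 0.93. Tight: 0.08 to 0.18 N m above the free drag (0.12 is right, 0.6 rad past the first bite); over 0.22 the collet is strained.
- jaw1: The next collet segment, as jaw0.
- jaw2: The next collet segment, as jaw0.
- jaw3: The last collet segment, as jaw0.
- chuck: The chuck's fixed body with the stop on which the shank's foot rests: a steel cylinder 20 mm across, held nose-up in a small blue vise that is fixed to the bench (80 x 130 mm, jaw tops 70 mm above the bench). Origin on its axis at bench height.
- block_top (a point): Centre of the top of the beech tool block, 44 x 150 x 30 mm, fixed. Three holes (9 mm wide) in a row along its y axis, 50 mm apart, the middle one at this point, each with one tool; which is in which hole varies. The fingers have room across the row (along its x axis).
- countersink_head (a point): Centre of the gold-coloured conical countersink's head (19 mm across, 22 mm high), another tool in the block; leave it.
- stone_head (a point): Centre of the pink cylindrical grinding stone's head (20 mm across, 22 mm high), another tool in the block; leave it.
- paint_jar_mid (a point): Middle of a small paint jar with white cap, 40 mm across, 50 mm high; leave it.
- gear_mid (a point): Middle of a flat brass-brown gear wheel, 40 mm across, lying on the mat; leave it.

How it is judged:
By the outcome, as a careful person would: the job done as asked, in the order asked, and still so for the second after the job is handed in, with the robot touching nothing.
It also fails if it takes over 72 s, if anything falls off the work surface, if the arm or the gripper's body presses on something with over 40 N, if the wrist force passes 120 N, or if a joint passes its speed limit or range.

## Working session

There is one attempt and no reset: what is moved stays moved. The work goes in short steps, Python scripts to look and compute and a tool call to move; the robot and the scene stay as the last step left them, time stands still between calls to the robot, and variables do not carry over. Pictures are saved under pics/ and viewed, at most 10 in all, crops included, and the job is handed in when it is done.

Besides the shell and the picture viewer there is one more tool, called after "Request:" as a command line: name --pt "numbers of a row" for each row, then --argument value for the rest. step_arm: Moves the arm, as the interface text tells. Its arguments: {"type":"object","properties":{"commands":{"type":"array","items":{"type":"array","items":{"type":"number"}}}},"required":["commands"]}

```bash
mkdir -p pics; ls
cat > h.py <<'E'
import numpy as np, cv2
from workcell import env
from scipy.spatial.transform import Rotation as R
def cloud(f):
    d=f["depth"]; K=f["K"]; v,u=np.indices(d.shape)
    p=np.stack([(u-K[0,2])/K[0,0]*d,(v-K[1,2])/K[1,1]*d,d],-1)
    T=f["world_from_camera"]; return p@T[:3,:3].T+T[:3,3]
def ray(f,u,v,z):
    K=f["K"];T=f["world_from_camera"]
    r=T[:3,:3]@np.array([(u-K[0,2])/K[0,0],(v-K[1,2])/K[1,1],1]);o=T[:3,3]
    return o+r*(z-o[2])/r[2]
def save(f,n,box=None,s=1):
    im=f["img"][:,:,::-1]
    if box: im=im[box[1]:box[3],box[0]:box[2]]
    cv2.imwrite("pics/"+n+".png",cv2.resize(im,None,fx=s,fy=s,interpolation=cv2.INTER_CUBIC))
E
python3 - <<'E'
from h import *
for n in("scene","top"):
    f=env.grab_frame(n);save(f,n+"0");np.save(n+"0.npy",f,allow_pickle=True)
    print(n,f["K"].round(1).tolist(),f["world_from_camera"].round(3).tolist())
s=env.read_state();print(s)
E
```

```text
pics
scene [[442.0, 0.0, 256.1], [0.0, 442.0, 203.6], [0.0, 0.0, 1.0]] [[-0.417, 0.596, -0.686, 1.11], [0.909, 0.26, -0.326, 0.325], [-0.016, -0.76, -0.65, 0.662], [0.0, 0.0, 0.0, 1.0]]
top [[381.6, 0.0, 258.6], [0.0, 381.6, 184.9], [0.0, 0.0, 1.0]] [[0.017, -0.988, 0.152, 0.452], [-1.0, -0.019, -0.006, 0.034], [0.009, -0.152, -0.988, 0.763], [0.0, 0.0, 0.0, 1.0]]
{'time_s': 0.1, 'q': array([ 1.01350797e+00,  2.07351058e-01,  1.54282245e+00, -2.61386754e-06,
        1.39351802e+00, -1.50537542e-01]), 'qvel': array([-1.00435835e-03, -5.02012023e-04, -5.81868027e-03, -2.12886493e-04,
        4.19545317e-04,  5.90955159e-05]), 'joint_efforts': array([-1.49624677e-03, -3.84094405e+01, -2.92547321e+01, -4.10635466e-04,
        4.98117079e-03,  1.14411887e-05]), 'tcp_pos': array([0.22714627, 0.52747867, 0.23022726]), 'orientation': array([-0.63437986, -3.07613431,  0.00309325]), 'wrist_force': array([-0.058209  ,  0.39781089,  0.15083573]), 'wrist_torque': array([-0.01949206,  0.02745657, -0.01909038]), 'finger_force': 0.0, 'grip_width': 0.08538246285334487}
```

View pics/scene0.png

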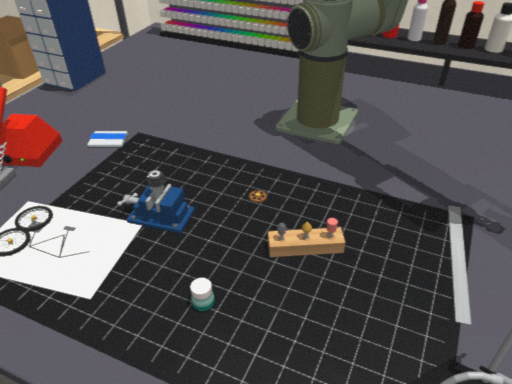

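View pics/top0.png

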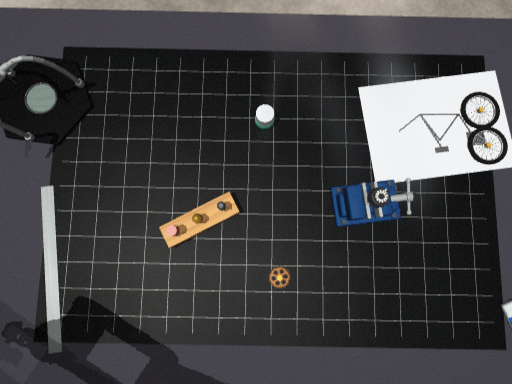

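The scene view shows the grey burr at about (282,229), nearest the vise end of the block, and the chuck at (155,180). In the top view the burr is at (221,206), the chuck's collet at (381,197), the gear at (279,278) and the jar at (265,115).

Run:
```python
from h import *
ft=np.load("top0.npy",allow_pickle=True).item();fs=np.load("scene0.npy",allow_pickle=True).item()
a=cv2.resize(ft["img"][165:235,325:415],None,fx=5,fy=5,interpolation=2)
b=cv2.resize(ft["img"][185:255,155:245],None,fx=5,fy=5,interpolation=2)
c=cv2.resize(fs["img"][160:230,115:205],None,fx=4,fy=4,interpolation=2)
d=cv2.resize(fs["img"][205:265,260:350],None,fx=4,fy=4,interpolation=2)
im=np.zeros((600,800,3),np.uint8)
im[:300,:400]=cv2.resize(a,(400,300));im[:300,400:]=cv2.resize(b,(400,300));im[300:,:400]=cv2.resize(c,(400,300));im[300:,400:]=cv2.resize(d,(400,300))
cv2.imwrite("pics/c1.png",im[:,:,::-1])
P=cloud(ft);
def comp(f,box,zlo,zhi):
    P=cloud(f);u0,v0,u1,v1=box;Q=P[v0:v1,u0:u1].reshape(-1,3);m=(Q[:,2]>zlo)&(Q[:,2]<zhi);Q=Q[m]
    return len(Q),Q.mean(0).round(4),((Q.max(0)+Q.min(0))/2).round(4),np.ptp(Q,axis=0).round(4)
print("chuck",comp(ft,(325,165,420,235),.105,.13),comp(fs,(115,150,205,230),.105,.135))
for n,bx in(("burr",(210,195,232,216)),("cs",(187,208,209,230)),("st",(163,222,184,242))):print(n,comp(ft,bx,.05,.08))
hs=cv2.cvtColor(ft["img"],cv2.COLOR_RGB2HSV)
m=cv2.inRange(hs,(8,90,90),(25,255,255));m[:, :150]=0;m[:180]=0;m[:,250:]=0
r=cv2.minAreaRect(cv2.findNonZero(m));bx=cv2.boxPoints(r);print(r)
print([ray(ft,*p,.03)[:2].round(4).tolist() for p in bx],ray(ft,*r[0],.03).round(4))
m=P[:,:,2];sel=(m>.025)&(m<.034);sel[:,:150]=0;sel[:180]=0;sel[:,250:]=0;sel[255:]=0
q=P[sel][:,:2].astype(np.float32);print(cv2.minAreaRect(q))
print(ray(ft,381,197,.121),ray(ft,221,206,.068))
```

```text
chuck (333, array([ 0.5357, -0.1767,  0.1166]), array([ 0.5366, -0.1776,  0.1142]), array([0.0347, 0.0334, 0.0183])) (203, array([ 0.5391, -0.1744,  0.1156]), array([ 0.5359, -0.1777,  0.1142]), array([0.0334, 0.0342, 0.0183]))
burr (66, array([0.5207, 0.0976, 0.065 ]), array([0.5208, 0.0979, 0.061 ]), array([0.015 , 0.0149, 0.0201]))
cs (84, array([0.4969, 0.1415, 0.0622]), array([0.4973, 0.1419, 0.0608]), array([0.0167, 0.018 , 0.017 ]))
st (116, array([0.4735, 0.185 , 0.0666]), array([0.4735, 0.186 , 0.0609]), array([0.0184, 0.0192, 0.0198]))
((198.6000213623047, 219.20001220703125), (24.149532318115234, 79.60401916503906), 63.43495178222656)
[[0.4812, 0.2203], [0.5523, 0.0866], [0.5108, 0.0647], [0.441, 0.1976]] [0.496  0.1428 0.03  ]
((0.49753427505493164, 0.14241242408752441), (0.04445895925164223, 0.14977970719337463), 28.386064529418945)
[ 0.53369062 -0.17868586  0.121     ] [0.5184606  0.09728434 0.068     ]
```

View pics/c1.png

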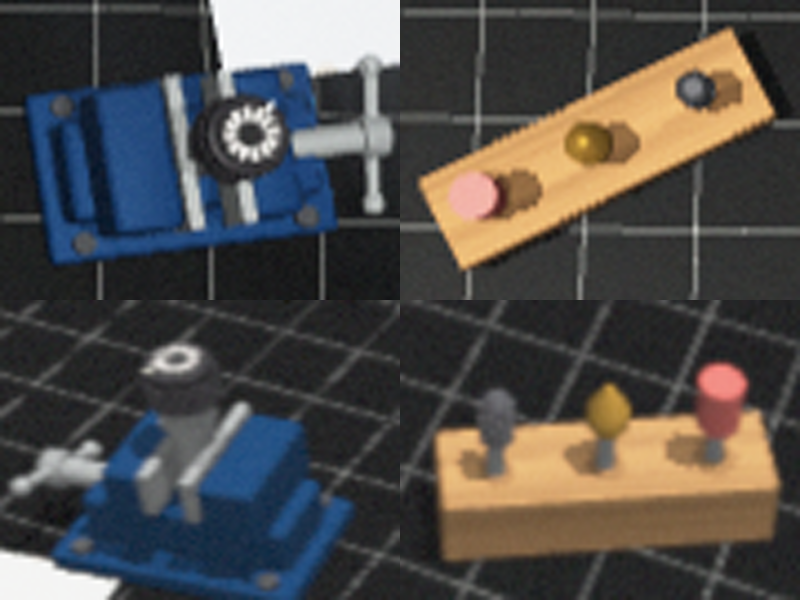

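Request:
step_arm --pt "0 0 0 0 0 7.7 1" --pt "0 0 0 0 0 7.7 1" --pt "0 0 0 0 0 7.7 1" --pt "0 0 0 0 0 7.7 1" --pt "0 0 0 0 0 7.7 1"

```text
time_s: 0.6
tcp_pos: [0.2273, 0.5277, 0.2306]
orientation: [1.621, 2.691, -0.002]
wrist_force: [-0.1, 0.3, 0.7]
grip_width: 0.0853
finger_force: 0.0
```

Request:
step_arm --pt "-48 5 0 0 0 0 1" --pt "-48 5 0 0 0 0 1" --pt "-48 5 0 0 0 0 1" --pt "-48 5 0 0 0 0 1" --pt "-48 5 0 0 0 0 1"

```text
time_s: 1.1
tcp_pos: [0.3633, 0.3266, 0.2309]
orientation: [-1.613, -2.696, 0.001]
wrist_force: [1.8, 0.0, 0.2]
grip_width: 0.0854
finger_force: 0.0
```

Request:
step_arm --pt "-48 5 0 0 0 0 1" --pt "-48 5 0 0 0 0 1" --pt "-48 5 0 0 0 0 1" --pt "-48 5 0 0 0 0 1" --pt "-48 5 0 0 0 0 1"

```text
time_s: 1.6
tcp_pos: [0.4988, 0.1268, 0.2309]
orientation: [-1.614, -2.695, 0.0]
wrist_force: [0.5, 0.8, 0.3]
grip_width: 0.0851
finger_force: 0.0
```

```bash
cat >> h.py <<'E'
def go(x,y,z,yaw=None):
    s=env.read_state();Rm=R.from_rotvec(s["orientation"]);d=Rm.inv().apply(np.array([x,y,z])-s["tcp_pos"])*1000
    m=Rm.as_matrix();ya=np.degrees(np.arctan2(m[1,1],m[0,1]))
    print("t",s["time_s"],"shift mm",d.round(1),"yawY",ya.round(2),"tilt",m[:,2].round(4),"q",s["q"].round(2))
    print("tcp",s["tcp_pos"].round(4),"F",s["wrist_force"].round(2),"T",s["wrist_torque"].round(3),"w",round(s["grip_width"],4),"ff",s["finger_force"])
E
python3 -c "
from h import *
go(.521,.098,.12)"
```

```text
t 1.6 shift mm [-35.9   6.  110.9] yawY 28.18 tilt [-6.e-04  2.e-04 -1.e+00] q [ 0.08  0.08  1.69  0.    1.38 -0.41]
tcp [0.4988 0.1268 0.2309] F [0.46 0.78 0.25] T [ 0.009 -0.025 -0.024] w 0.0851 ff 0.0
```

Request:
step_arm --pt "-35.9 6 0 0 0 0 1" --pt "0 0 45 0 0 0 1" --pt "0 0 45 0 0 0 1" --pt "0 0 40 0 0 0 1" --pt "0 0 0 0 0 0 1"

```text
time_s: 2.1
tcp_pos: [0.5142, 0.0994, 0.0946]
orientation: [-1.607, -2.684, 0.013]
wrist_force: [-1.1, 0.4, -0.6]
grip_width: 0.0849
finger_force: 0.0
```

```bash
python3 -c "
from h import *
go(.521,.098,.0405)
f=env.grab_frame('scene');save(f,'s2',(220,150,400,285),4)"
```

```text
t 2.1 shift mm [-4.8  6.1 54. ] yawY 28.17 tilt [-1.550e-02 -4.000e-04 -9.999e-01] q [ 0.03  0.27  1.78 -0.    1.11 -0.47]
tcp [0.5142 0.0994 0.0946] F [-1.14  0.37 -0.64] T [-0.014  0.003  0.012] w 0.0849 ff 0.0
```

View pics/s2.png

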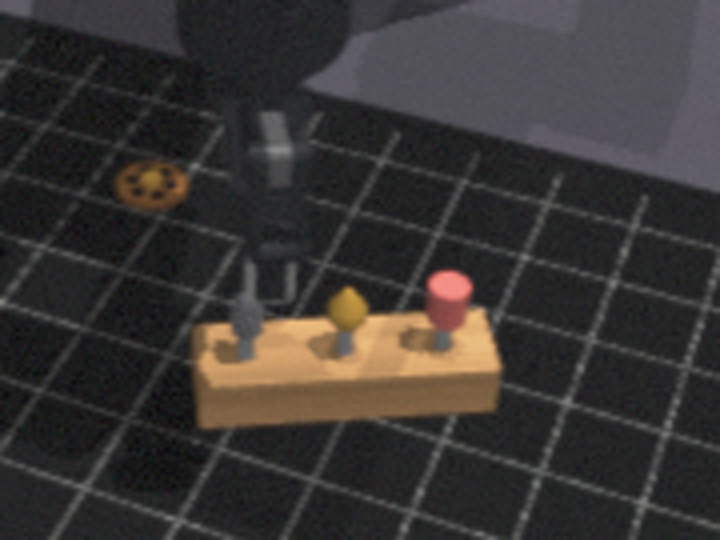

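The picture shows the burr at about (247,315), the fingers still about 50 mm above it and the other tools untouched. The arm was still settling.

```bash
python3 -c "
from h import *
go(.521,.098,.0405)"
```

```text
t 2.15 shift mm [-3.5  3.  57.6] yawY 28.18 tilt [-8.7e-03 -2.0e-04 -1.0e+00] q [ 0.03  0.26  1.77 -0.    1.11 -0.47]
tcp [0.5172 0.0997 0.0981] F [-0.46 -0.59  1.43] T [ 0.1   -0.023  0.073] w 0.0853 ff 0.0
```

Request:
step_arm --pt "0 0 0 0 0 0 1" --pt "0 0 0 0 0 0 1" --pt "0 0 0 0 0 0 1"

```text
time_s: 2.45
tcp_pos: [0.5227, 0.1001, 0.104]
orientation: [1.611, 2.692, 0.004]
wrist_force: [1.2, 0.1, 0.3]
grip_width: 0.0858
finger_force: 0.0
```

```bash
python3 -c "
from h import *
go(.521,.098,.0405)"
```

```text
t 2.45 shift mm [-0.9 -2.8 63.5] yawY 28.21 tilt [ 5.2e-03  1.0e-04 -1.0e+00] q [ 0.03  0.26  1.77 -0.    1.11 -0.47]
tcp [0.5227 0.1001 0.104 ] F [1.2  0.09 0.33] T [-0.015  0.008 -0.018] w 0.0858 ff 0.0
```

Request:
step_arm --pt "-1 -2 20 0 0 0 1" --pt "0 0 15 0 0 0 1" --pt "0 0 0 0 0 0 1" --pt "0 0 0 0 0 0 1"

```text
time_s: 2.85
tcp_pos: [0.52, 0.0981, 0.0673]
orientation: [1.613, 2.695, 0.001]
wrist_force: [-0.3, 0.1, -0.1]
grip_width: 0.0855
finger_force: 0.0
```

```bash
python3 -c "
from h import *
go(.521,.098,.0405)"
```

```text
t 2.85 shift mm [-0.5  0.8 26.8] yawY 28.2 tilt [ 0.0015  0.     -1.    ] q [ 0.02  0.31  1.79  0.    1.04 -0.47]
tcp [0.52   0.0981 0.0673] F [-0.29  0.15 -0.06] T [-0.031 -0.002  0.02 ] w 0.0855 ff 0.0
```

Request:
step_arm --pt "-0.5 0.8 14 0 0 0 1" --pt "0 0 12.6 0 0 0 0.2" --pt "0 0 0 0 0 0 -0.2" --pt "0 0 0 0 0 0 -0.5" --pt "0 0 0 0 0 0 -1"

```text
time_s: 3.35
tcp_pos: [0.5205, 0.098, 0.0398]
orientation: [1.613, 2.695, 0.0]
wrist_force: [-0.7, -0.4, 0.3]
grip_width: 0.0282
finger_force: 0.0
```

Request:
step_arm --pt "0 0 0 0 0 0 -1" --pt "0 0 0 0 0 0 -1" --pt "0 0 0 0 0 0 -1" --pt "0 0 0 0 0 0 -1"

```text
time_s: 3.75
tcp_pos: [0.5206, 0.0979, 0.0402]
orientation: [1.613, 2.695, 0.0]
wrist_force: [-1.4, -0.2, 2.8]
grip_width: 0.0135
finger_force: 58.4
```

```bash
python3 -c "
from h import *
go(.521,.098,.0405)
f=env.grab_frame('scene');save(f,'s3',(240,190,360,280),5)"
```

```text
t 3.75 shift mm [-0.1  0.4 -0.3] yawY 28.19 tilt [ 8.e-04 -1.e-04 -1.e+00] q [ 0.02  0.35  1.8  -0.    0.99 -0.47]
tcp [0.5206 0.0979 0.0402] F [-1.4  -0.18  2.76] T [-0.033  0.127  0.057] w 0.0135 ff 58.43446969985962
```

View pics/s3.png

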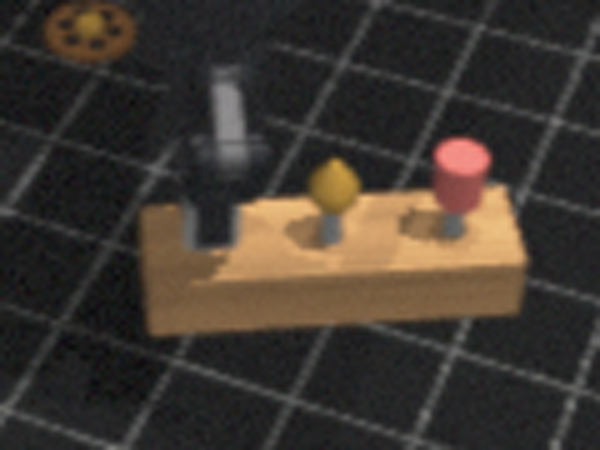

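The fingers have closed on the burr's head, which they hide at (210,215). The other two tools are undisturbed.

Request:
step_arm --pt "0 0 -10 0 0 0 -1" --pt "0 0 -20 0 0 0 -1" --pt "0 0 -40 0 0 0 -1" --pt "0 0 -45 0 0 0 -1" --pt "0 0 -45 0 0 0 -1"

```text
time_s: 4.3
tcp_pos: [0.5195, 0.098, 0.2012]
orientation: [-1.613, -2.695, 0.001]
wrist_force: [1.2, -0.4, -0.2]
grip_width: 0.0135
finger_force: 58.9
```

```bash
python3 -c "
from h import *
go(.536,-.1775,.20)"
```

```text
t 4.3 shift mm [-250.6 -115.6    1.1] yawY 28.2 tilt [-1.2e-03  2.0e-04 -1.0e+00] q [ 0.02  0.14  1.69  0.    1.32 -0.47]
tcp [0.5195 0.098  0.2012] F [ 1.19 -0.38 -0.23] T [ 0.054 -0.041  0.069] w 0.0135 ff 58.913758993148804
```

Request:
step_arm --pt "-35 -16 0 0 0 0 -1" --pt "-43 -20 0 0 0 0 -1" --pt "-43 -20 0 0 0 0 -1" --pt "-43 -20 0 0 0 0 -1" --pt "-43 -20 0 0 0 0 -1"

```text
time_s: 4.8
tcp_pos: [0.5331, -0.1314, 0.2002]
orientation: [1.613, 2.696, 0.001]
wrist_force: [0.9, 0.1, -0.4]
grip_width: 0.0138
finger_force: 58.9
```

Request:
step_arm --pt "-30 -13.5 0 0 0 0 -1" --pt "-13.6 -6.1 0 0 0 0 -1" --pt "0 0 0 0 0 0 -1" --pt "0 0 0 0 0 0 -1" --pt "0 0 0 0 0 0 -1"

```text
time_s: 5.3
tcp_pos: [0.5366, -0.1756, 0.1995]
orientation: [-1.61, -2.696, -0.001]
wrist_force: [-0.7, 0.3, -0.5]
grip_width: 0.0135
finger_force: 58.9
```

Run:
```python
from h import *
go(.536,-.1775,.20)
f=env.grab_frame('scene');save(f,'s4',(90,90,230,230),4);np.save("s4.npy",f,allow_pickle=True)
f=env.grab_frame('top');np.save("t4.npy",f,allow_pickle=True)
```

```text
t 5.3 shift mm [-1.4 -1.4 -0.5] yawY 28.3 tilt [-5.e-04  1.e-03 -1.e+00] q [-0.47  0.21  1.6   0.    1.33 -0.96]
tcp [ 0.5366 -0.1756  0.1995] F [-0.73  0.35 -0.47] T [ 0.004  0.034 -0.035] w 0.0135 ff 58.93024206161499
```

View pics/s4.png

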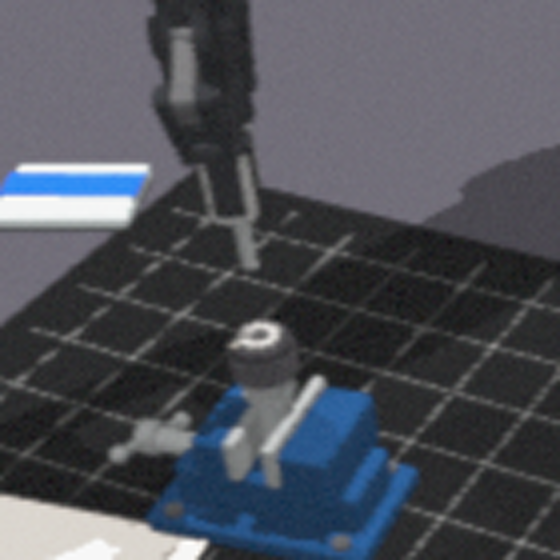

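The shank shows below the fingers, its foot at crop (250,268). The collet mouth is at crop (262,333). I'll measure the shank's tilt from depth and compare the foot with the collet in the same view.

Run:
```python
from h import *
s=env.read_state();f=np.load("s4.npy",allow_pickle=True).item()
P=cloud(f);T=f["world_from_camera"]
m=(np.abs(P[:,:,0]-.537)<.03)&(np.abs(P[:,:,1]+.177)<.03)&(P[:,:,2]>.145)&(P[:,:,2]<.215)
m[:145]=0
for v in range(143,160):
    us=np.nonzero(m[v])[0]
    if len(us): print(v,us.min(),us.max(),P[v,us].mean(0).round(4))
c=T[:3,3];K=f["K"]
def proj(p):
    q=T[:3,:3].T@(np.array(p)-c);return (K[:2,:2]@(q[:2]/q[2])+K[:2,2]).round(2)
# expected vertical shank through TCP
for z in(.165,.18,.2): print(z,proj([*s["tcp_pos"][:2],z]))
print("nut axis",proj([.536,-.1775,.121]))
# bright collet ring / dark bore
g=cv2.cvtColor(f["img"],cv2.COLOR_RGB2GRAY)
print(g[168:180,145:168])
print(g[143:160,140:165])
```

```text
145 144 152 [ 0.5475 -0.1691  0.1994]
146 149 152 [ 0.5381 -0.1717  0.1908]
147 149 152 [ 0.5387 -0.1716  0.1889]
148 149 152 [ 0.5382 -0.1725  0.1861]
149 149 153 [ 0.5375 -0.1724  0.1833]
150 150 153 [ 0.5369 -0.1722  0.1807]
151 150 153 [ 0.5362 -0.1733  0.1776]
152 150 153 [ 0.5383 -0.172   0.1768]
153 150 153 [ 0.538  -0.1728  0.1741]
154 150 154 [ 0.5376 -0.1724  0.1716]
155 151 154 [ 0.5376 -0.1716  0.1695]
156 151 154 [ 0.5376 -0.1721  0.1669]
157 152 152 [ 0.5366 -0.1748  0.1632]
0.165 [151.38 156.16]
0.18 [150.08 149.84]
0.2 [148.31 141.19]
nut axis [154.53 173.52]
[[ 40  41  41  45  41  45  41  44  41  46  52  67  62  47  32  34  27  31
   31  29  32  32  29]
 [ 42  41  45  47  46  45  48  47  53  67  73  76  53  37  19  35  32  37
   39  26  31  31  34]
 [ 55  49  44  40  43  49  67  80 124 146 135 133 112  89  71  44  40  37
   33  28  33  29  29]
 [ 97  69  44  42  49  90 140 165 198 211 206 216 198 176 137  85  57  34
   33  31  32  31  33]
 [ 54  50  61  62  81 131 174 194 181 153 153 178 215 220 178 117  75  52
   42  29  34  31  27]
 [ 36  34  42  55 100 139 160 159
[... 1732 characters left out ...]
49  74 105 124 129 112  72  44  44  46
   41  45  46  45  44  44  42]
 [ 46  42  48  41  37  43  42  39  46  65  98 121 128 113  75  53  44  43
   45  46  43  44  44  45  44]
 [ 53  51  40  40  39  43  46  43  45  58  90 120 129 128 101  56  44  45
   43  44  38  42  45  43  45]
 [ 99  73  58  53  48  43  45  47  63  68  86 114 124 125 105  52  45  48
   44  45  44  42  44  45  40]
 [ 60  68  94  91  69  70  63  76  71  53  58  78  84  80  63  45  45  46
   42  45  36  44  46  43  40]
 [ 42  49  59  58  58  81 116 125  81  54  51  61  52  46  43  39  46  46
   44  40  41  42  45  47  43]
 [ 38  43  46  54  70  96  99  77  69  73  86  99  75  59  55  48  48  40
   41  39  42  38  44  46  47]]
```

Request:
step_arm --pt "-2.4 -1.2 15 0 0 0 -1" --pt "0 0 15 0 0 0 -1" --pt "0 0 7.5 0 0 0 -1" --pt "0 0 0 0 0 0 -1" --pt "0 0 0 0 0 0 -1"

```text
time_s: 5.9
tcp_pos: [0.5366, -0.1801, 0.1615]
orientation: [-1.613, -2.695, 0.0]
wrist_force: [-0.8, -0.3, -0.2]
grip_width: 0.0136
finger_force: 58.9
```

Run:
```python
from h import *
go(.536,-.1775,.154)
f=env.grab_frame('scene');save(f,'s5',(120,130,195,190),10)
np.save("s5.npy",f,allow_pickle=True)
g=cv2.cvtColor(f["img"],cv2.COLOR_RGB2GRAY)
print(g[158:180,143:170])
```

```text
t 5.9 shift mm [2.5 0.7 7.5] yawY 28.19 tilt [-1.1e-03  6.0e-04 -1.0e+00] q [-0.48  0.25  1.63  0.    1.25 -0.97]
tcp [ 0.5366 -0.1801  0.1615] F [-0.77 -0.29 -0.25] T [-0.012 -0.068  0.015] w 0.0136 ff 58.92362594604492
[[ 80  87  75  45  41  37  44  39  48  69 109 128 106  60  43  44  46  45
   40  45  47  42  51  61  69  56  43]
 [ 71  96  85  58  47  48  51  53  56  74 112 127 107  59  43  44  41  43
   44  42  44  46  60  66  52  37  38]
 [ 91 116 105  87  82  82  91 100 102 110 125 118  93  72  52  49  49  43
   41  44  47  51  48  39  37  37  28]
 [ 93  86  89 101 102 100 108 113 121 122 117  91  72  71  84 100  73  47
   52  55  50  53  43  31  36  28  37]
 [ 58  49  53  57  58  62  74  99 116 123 113  78  50  51  57  61  63  78
   91 100  71  50  41  33  33  31  27]
 [ 47  45  43  43  50  44  61  95 116 122 121  88  48  42  43  44  48  52
   68  73  56  60  60  48  44  37  37]
 [ 43  48  41  45  41  40  56  91 116 124 125  97  52  46  44  46  46  53
   56  39  36  38  40  42  46  61  66]
 [ 41  44  42  43  44  41  50  85 113 124 129 107  61  43  44  47  47  50
   40  31  36 
[... 907 characters left out ...]
  33  32  28  26  35]
 [ 29  29  34  36  41  66 114 146 151 140 110 113 124 157 200 213 169  97
   76  73  55  39  31  35  30  30  32]
 [ 29  28  33  40  60  88 118 138 146 171 191 193 208 217 212 165 114  86
   71  65  65  41  35  28  33  27  37]
 [ 26  29  36  59 106 127 102 104 127 166 181 180 185 159 137 116  87  75
   65  64  61  54  38  43  37  36  44]
 [ 32  32  35  46  65  71  62  63  85 108 109 108 111  94  88  82  76  63
   56  59  62  63  62  63  50  46  51]
 [ 34  31  40  47  53  49  51  60  77  78  75  78  80  76  76  70  58  56
   60  64  71  54  42  42  50  62  72]
 [ 37  34  39  42  51  50  45  51  59  61  59  55  59  57  60  59  54  65
   68  66  67  59  41  41  45  39  46]]
```

View pics/s5.png

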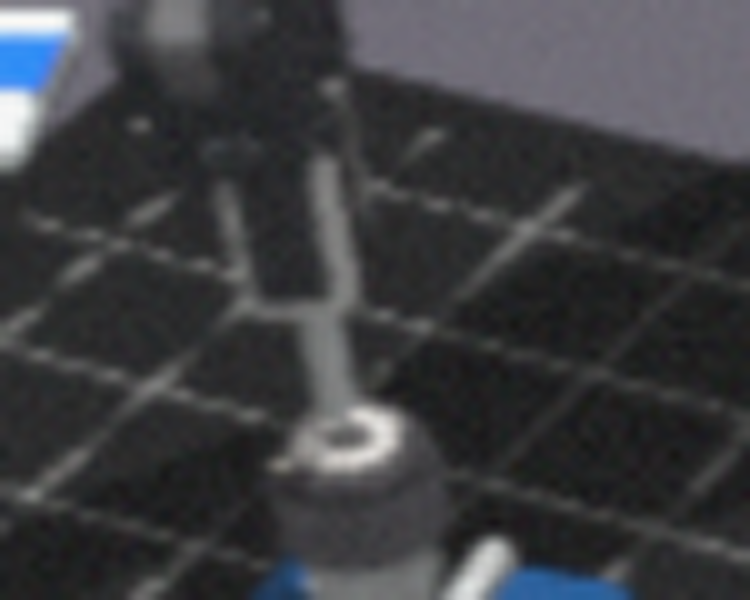

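The shank stands just above the collet at crop (335,400), with the bore centre at (345,432). Laterally it lines up to about 0.5 mm, so I lower it gently.

Request:
step_arm --pt "0 0.7 3 0 0 0 -1" --pt "0 0 2 0 0 0 -1" --pt "0 0 2 0 0 0 -1" --pt "0 0 0 0 0 0 -1"

```text
time_s: 6.35
tcp_pos: [0.5373, -0.1798, 0.1549]
orientation: [-1.613, -2.695, 0.0]
wrist_force: [0.2, -0.0, -1.0]
grip_width: 0.0135
finger_force: 58.9
```

```bash
python3 -c "
from h import *
go(.536,-.1775,.1242)"
```

```text
t 6.35 shift mm [ 2.6 -0.  30.7] yawY 28.19 tilt [-4.e-04  3.e-04 -1.e+00] q [-0.48  0.26  1.64  0.    1.24 -0.97]
tcp [ 0.5373 -0.1798  0.1549] F [ 0.23 -0.03 -1.03] T [ 0.053 -0.075  0.013] w 0.0135 ff 58.92381191253662
```

Request:
step_arm --pt "0 0 1.5 0 0 0 -1" --pt "0 0 1.5 0 0 0 -1" --pt "0 0 0 0 0 0 -1"

```text
time_s: 6.65
tcp_pos: [0.5378, -0.1801, 0.1528]
orientation: [1.613, 2.695, -0.0]
wrist_force: [-1.2, 1.1, 2.2]
grip_width: 0.0135
finger_force: 59.3
```

```bash
python3 -c "
from h import *
go(.536,-.1775,.1242)"
```

```text
t 6.65 shift mm [ 3.2 -0.3 28.6] yawY 28.2 tilt [ 7.e-04 -5.e-04 -1.e+00] q [-0.48  0.27  1.64 -0.    1.24 -0.97]
tcp [ 0.5378 -0.1801  0.1528] F [-1.17  1.09  2.23] T [0.018 0.127 0.061] w 0.0135 ff 59.26603674888611
```

Request:
step_arm --pt "0.9 -0.4 0 0 0 0 -1" --pt "0 0 1.5 0 0 0 -1" --pt "0 0 1.5 0 0 0 -1" --pt "0 0 0 0 0 0 -1"

```text
time_s: 7.05
tcp_pos: [0.5361, -0.179, 0.1483]
orientation: [-1.613, -2.694, 0.0]
wrist_force: [0.3, -0.1, -0.4]
grip_width: 0.0132
finger_force: 59.0
```

```bash
python3 -c "
from h import *
go(.536,-.1775,.1242)"
```

```text
t 7.05 shift mm [ 1.3  0.7 24.1] yawY 28.19 tilt [-1.5e-03  8.0e-04 -1.0e+00] q [-0.48  0.27  1.65  0.    1.23 -0.97]
tcp [ 0.5361 -0.179   0.1483] F [ 0.26 -0.1  -0.41] T [-0.035  0.026  0.04 ] w 0.0132 ff 58.965051770210266
```

It's in the bore, 8 mm deep with no force. Continuing down.

Request:
step_arm --pt "0 0 4 0 0 0 -1" --pt "0 0 4 0 0 0 -1" --pt "0 0 3 0 0 0 -1" --pt "0 0 0 0 0 0 -1"

```text
time_s: 7.45
tcp_pos: [0.5362, -0.1791, 0.1373]
orientation: [-1.613, -2.694, 0.0]
wrist_force: [0.5, -0.4, -0.9]
grip_width: 0.0135
finger_force: 59.0
```

Request:
step_arm --pt "0 0 3 0 0 0 -1" --pt "0 0 3 0 0 0 -1" --pt "0 0 2 0 0 0 -1" --pt "0 0 0 0 0 0 -1"

```text
time_s: 7.85
tcp_pos: [0.5364, -0.1793, 0.1298]
orientation: [-1.613, -2.695, 0.0]
wrist_force: [-1.1, -0.9, -1.8]
grip_width: 0.0138
finger_force: 58.9
```

```bash
python3 -c "
from h import *
go(.536,-.1775,.1242)"
```

```text
t 7.85 shift mm [1.8 0.5 5.6] yawY 28.19 tilt [-6.e-04  1.e-04 -1.e+00] q [-0.48  0.29  1.66 -0.    1.19 -0.97]
tcp [ 0.5364 -0.1793  0.1298] F [-1.12 -0.88 -1.78] T [-0.201  0.133 -0.023] w 0.0138 ff 58.91276657581329
```

Request:
step_arm --pt "0 0 2 0 0 0 -1" --pt "0 0 1.5 0 0 0 -1" --pt "0 0 1 0 0 0 -1" --pt "0 0 0 0 0 0 -1"

```text
time_s: 8.25
tcp_pos: [0.5365, -0.1794, 0.1255]
orientation: [-1.613, -2.695, 0.001]
wrist_force: [-2.1, -2.0, -1.0]
grip_width: 0.0137
finger_force: 59.0
```

Request:
step_arm --pt "0 0 0.7 0 0 0 -1" --pt "0 0 0.5 0 0 0 -1" --pt "0 0 0 0 0 0 -1"

```text
time_s: 8.55
tcp_pos: [0.5365, -0.1794, 0.1245]
orientation: [-1.613, -2.695, 0.001]
wrist_force: [-3.1, -1.8, 0.4]
grip_width: 0.0133
finger_force: 59.1
```

```bash
python3 -c "
from h import *
go(.536,-.1775,.1242)"
```

```text
t 8.55 shift mm [2.  0.4 0.3] yawY 28.19 tilt [-3.e-04 -2.e-04 -1.e+00] q [-0.48  0.3   1.66 -0.    1.18 -0.97]
tcp [ 0.5365 -0.1794  0.1245] F [-3.1  -1.78  0.4 ] T [-0.32   0.458  0.049] w 0.0133 ff 59.096646308898926
```

Request:
step_arm --pt "0 -0.4 0.4 0 0 0 -1" --pt "0 0 0.4 0 0 0 -1" --pt "0 0 0 0 0 0 -1"

```text
time_s: 8.85
tcp_pos: [0.5366, -0.1796, 0.1241]
orientation: [1.613, 2.695, 0.0]
wrist_force: [-2.2, -0.9, 3.0]
grip_width: 0.0135
finger_force: 59.3
```

Request:
step_arm --pt "0 0 0.4 0 0 0 -1" --pt "0 0 0 0 0 0 -1"

```text
time_s: 9.05
tcp_pos: [0.5366, -0.1796, 0.1241]
orientation: [1.613, 2.695, 0.0]
wrist_force: [-3.7, -0.6, 5.7]
grip_width: 0.0135
finger_force: 59.6
```

It's home on the stop: z stays at 0.1241 m with 5.7 N. Releasing and rising straight up.

Request:
step_arm --pt "0 0 -0.6 0 0 0 -1" --pt "0 0 0 0 0 0 -0.4" --pt "0 0 0 0 0 0 0.2" --pt "0 0 0 0 0 0 1" --pt "0 0 0 0 0 0 1"

```text
time_s: 9.55
tcp_pos: [0.5364, -0.1792, 0.1236]
orientation: [-1.613, -2.695, -0.001]
wrist_force: [0.3, 1.3, -0.2]
grip_width: 0.0679
finger_force: 0.0
```

Request:
step_arm --pt "0 0 0 0 0 0 1" --pt "0 0 -20 0 0 0 1" --pt "0 0 -30 0 0 0 1" --pt "0 0 -20 0 0 0 1" --pt "0 0 0 0 0 0 1"

```text
time_s: 10.05
tcp_pos: [0.5388, -0.1806, 0.1978]
orientation: [1.609, 2.689, 0.001]
wrist_force: [0.6, 0.1, 0.5]
grip_width: 0.0854
finger_force: 0.0
```

Run:
```python
from h import *
go(.536,-.1775,.16)
f=env.grab_frame('scene');save(f,'s6',(110,110,210,190),8)
P=cloud(f);m=(np.abs(P[:,:,0]-.536)<.025)&(np.abs(P[:,:,1]+.1775)<.025)
for lo,hi in((.131,.16),(.098,.119)):
    Q=P[m&(P[:,:,2]>lo)&(P[:,:,2]<hi)];print(len(Q),Q.max(0).round(4),((Q.max(0)+Q.min(0))/2).round(4))
v,u=np.nonzero(m&(P[:,:,2]>.131)&(P[:,:,2]<.16));print(u.mean(),v.min(),v.max())
```

```text
t 10.05 shift mm [ 4.3 -1.2 37.7] yawY 28.19 tilt [ 0.0072 -0.0035 -1.    ] q [-0.48  0.22  1.6   0.    1.32 -0.97]
tcp [ 0.5388 -0.1806  0.1978] F [0.6  0.14 0.52] T [-0.066 -0.008  0.03 ] w 0.0854 ff 0.0
84 [ 0.5432 -0.1706  0.1539] [ 0.5346 -0.1777  0.1429]
175 [ 0.5532 -0.1601  0.1189] [ 0.5361 -0.1776  0.1087]
152.9047619047619 159 171
```

View pics/s6.png

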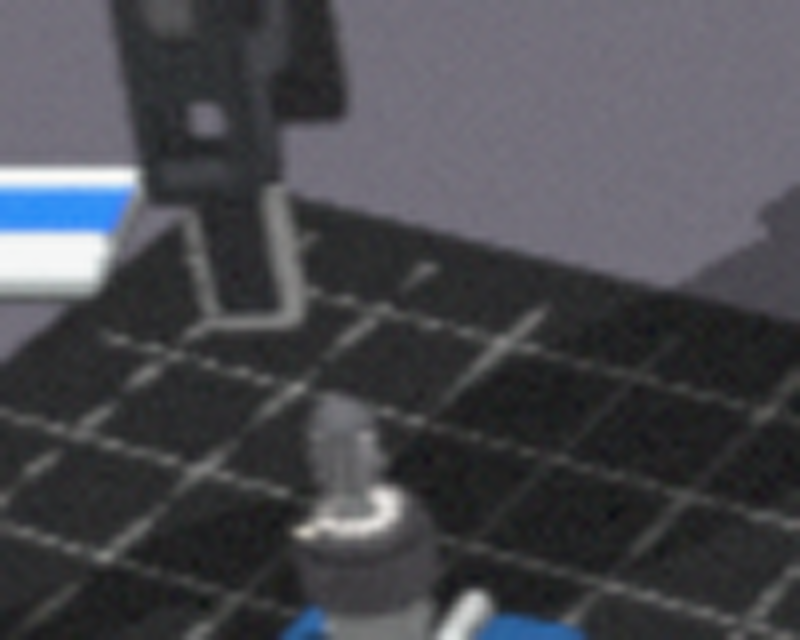

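The burr stands upright in the collet with its nose at 0.154 m, as expected for fully home, and the gripper is clear above it. Next I turn the wrist back to gain nut travel.

Request:
step_arm --pt "0 0 0 0 0 -8.5 1" --pt "0 0 0 0 0 -8.5 1" --pt "0 0 0 0 0 -8.5 1" --pt "0 0 0 0 0 -8.5 1" --pt "0 0 0 0 0 -8.5 1"

```text
time_s: 10.6
tcp_pos: [0.5351, -0.1788, 0.1916]
orientation: [-0.517, -3.095, -0.002]
wrist_force: [1.1, -0.9, 0.4]
grip_width: 0.0852
finger_force: 0.0
```

Request:
step_arm --pt "0 0 0 0 0 -8.5 1" --pt "0 0 0 0 0 -8.5 1" --pt "0 0 0 0 0 -8.5 1" --pt "0 0 0 0 0 -8.5 1" --pt "0 0 0 0 0 -8.5 1"

```text
time_s: 11.1
tcp_pos: [0.5351, -0.1789, 0.1915]
orientation: [0.64, -3.073, -0.004]
wrist_force: [0.6, 0.6, -0.5]
grip_width: 0.0853
finger_force: 0.0
```

Request:
step_arm --pt "0 0 0 0 0 0 1" --pt "0 0 0 0 0 0 1" --pt "0 0 0 0 0 0 1"

```text
time_s: 11.4
tcp_pos: [0.5359, -0.1793, 0.1931]
orientation: [0.628, -3.077, -0.001]
wrist_force: [0.3, 0.3, -0.1]
grip_width: 0.0856
finger_force: 0.0
```

Run:
```python
from h import *
go(.536,-.1785,.087)
P=cloud(np.load("top0.npy",allow_pickle=True).item());d=np.hypot(P[:,:,0]-.536,P[:,:,1]+.1775)
print(np.percentile(P[:,:,2][(d>.03)&(d<.075)],[90,99,100]))
```

```text
t 11.4 shift mm [ -0.5   0.6 106.1] yawY 113.07 tilt [-1.2e-03  7.0e-04 -1.0e+00] q [-0.48  0.22  1.61  0.    1.32 -2.45]
tcp [ 0.5359 -0.1793  0.1931] F [ 0.35  0.25 -0.14] T [0.041 0.01  0.022] w 0.0856 ff 0.0
[0.06659223 0.0694025  0.07248657]
```

Request:
step_arm --pt "-0.5 0.6 20 0 0 0 1" --pt "0 0 25 0 0 0 1" --pt "0 0 25 0 0 0 1" --pt "0 0 20 0 0 0 1" --pt "0 0 0 0 0 0 1"

```text
time_s: 11.9
tcp_pos: [0.5337, -0.1773, 0.1002]
orientation: [0.628, -3.072, -0.008]
wrist_force: [-0.4, 0.2, -0.4]
grip_width: 0.0849
finger_force: 0.0
```

Request:
step_arm --pt "0 0 10 0 0 0 1" --pt "0 0 5 0 0 0 1" --pt "0 0 0 0 0 0 1" --pt "0 0 0 0 0 0 1"

```text
time_s: 12.3
tcp_pos: [0.537, -0.179, 0.0896]
orientation: [-0.631, 3.077, -0.001]
wrist_force: [0.6, -0.3, -0.8]
grip_width: 0.0856
finger_force: 0.0
```

Run:
```python
from h import *
go(.536,-.1785,.087)
```

```text
t 12.3 shift mm [0.8 0.8 2.6] yawY 113.18 tilt [ 1.1e-03 -6.0e-04 -1.0e+00] q [-0.47  0.34  1.69  0.    1.11 -2.45]
tcp [ 0.537  -0.179   0.0896] F [ 0.63 -0.28 -0.82] T [-0.014  0.061  0.048] w 0.0856 ff 0.0
```

Request:
step_arm --pt "0.6 0.6 2 0 0 0 0.6" --pt "0 0 0 0 0 0 0.2" --pt "0 0 0 0 0 0 0" --pt "0 0 0 0 0 0 -0.1" --pt "0 0 0 0 0 0 -0.2"

```text
time_s: 12.8
tcp_pos: [0.5363, -0.1792, 0.0873]
orientation: [-0.632, 3.076, -0.003]
wrist_force: [1.5, -1.8, 0.2]
grip_width: 0.0339
finger_force: 1.1
```

Request:
step_arm --pt "0 0 0 0 0 0 -0.3" --pt "0 0 0 0 0 0 -0.6" --pt "0 0 0 0 0 0 -1" --pt "0 0 0 0 0 0 -1" --pt "0 0 0 0 0 0 -1"

```text
time_s: 13.3
tcp_pos: [0.5366, -0.1797, 0.0877]
orientation: [-0.631, 3.076, -0.004]
wrist_force: [0.4, -4.5, 2.1]
grip_width: 0.0312
finger_force: 59.4
```

Run:
```python
from h import *
go(.536,-.1785,.087)
```

```text
t 13.3 shift mm [0.  1.3 0.7] yawY 113.19 tilt [ 0.0019 -0.0024 -1.    ] q [-0.48  0.34  1.69 -0.    1.1  -2.45]
tcp [ 0.5366 -0.1797  0.0877] F [ 0.37 -4.53  2.08] T [-0.855 -0.084  0.013] w 0.0312 ff 59.38858868088573
```

Request:
step_arm --pt "0 -1.1 0 0 0 0 -1" --pt "0 0 0 0 0 5 -1" --pt "0 0 0 0 0 5 -1" --pt "0 0 0 0 0 2 -1" --pt "0 0 0 0 0 1.2 -1"

```text
time_s: 13.8
tcp_pos: [0.5366, -0.18, 0.0877]
orientation: [-0.273, 3.129, -0.002]
wrist_force: [-1.9, -3.9, 5.7]
grip_width: 0.0316
finger_force: 59.6
```

Run:
```python
from h import *
go(.5364,-.180,.087)
```

```text
t 13.8 shift mm [0.2 0.1 0.7] yawY 99.98 tilt [ 9.0e-04 -1.3e-03 -1.0e+00] q [-0.48  0.35  1.69 -0.    1.11 -2.22]
tcp [ 0.5366 -0.18    0.0877] F [-1.91 -3.9   5.69] T [-0.752  0.167  0.313] w 0.0316 ff 59.61611220147461
```

Request:
step_arm --pt "0 0 0 0 0 7 -1" --pt "0 0 0 0 0 7 -1" --pt "0 0 0 0 0 2 -1" --pt "0 0 0 0 0 1.2 -1" --pt "0 0 0 0 0 1.2 -1"

```text
time_s: 14.3
tcp_pos: [0.5366, -0.1804, 0.0877]
orientation: [0.23, 3.132, -0.003]
wrist_force: [-2.2, -6.3, 5.0]
grip_width: 0.0312
finger_force: 59.6
```

```bash
cat > tq.py <<'E'
from h import *
s=env.read_state();m=R.from_rotvec(s["orientation"]).as_matrix();ya=np.degrees(np.arctan2(m[1,1],m[0,1]))
print("turned rad",round(np.radians((113.19-ya)%360),3),"T",s["wrist_torque"].round(3),"q6",s["q"][5].round(3),"F",s["wrist_force"].round(1),s["tcp_pos"].round(4),"eff6",s["joint_efforts"][5].round(3),"qv6",s["qvel"][5].round(3))
E
python3 tq.py
```

```text
turned rad 0.552 T [-0.852  0.125  0.28 ] q6 -1.9 F [-2.2 -6.3  5. ] [ 0.5366 -0.1804  0.0877] eff6 0.113 qv6 0.207
```

Request:
step_arm --pt "0 0 0 0 0 7 -1" --pt "0 0 0 0 0 7 -1" --pt "0 0 0 0 0 2 -1" --pt "0 0 0 0 0 1.2 -1" --pt "0 0 0 0 0 1.2 -1"

```text
time_s: 14.8
tcp_pos: [0.5365, -0.1808, 0.0876]
orientation: [0.728, 3.055, -0.004]
wrist_force: [-1.4, -6.3, 5.8]
grip_width: 0.0316
finger_force: 59.6
```

```bash
python3 tq.py
```

```text
turned rad 0.873 T [-0.952  0.221  0.289] q6 -1.579 F [-1.4 -6.3  5.8] [ 0.5365 -0.1808  0.0876] eff6 0.114 qv6 0.207
```

Request:
step_arm --pt "-0.4 -0.8 0 0 0 5 -1" --pt "0 0 0 0 0 4 -1" --pt "0 0 0 0 0 1.2 -1" --pt "0 0 0 0 0 1.2 -1" --pt "0 0 0 0 0 1.2 -1"

```text
time_s: 15.3
tcp_pos: [0.5364, -0.181, 0.0877]
orientation: [1.059, 2.957, -0.002]
wrist_force: [-0.6, -4.7, 5.7]
grip_width: 0.0318
finger_force: 59.7
```

```bash
python3 tq.py
```

```text
turned rad 1.093 T [-0.727  0.307  0.269] q6 -1.36 F [-0.6 -4.7  5.7] [ 0.5364 -0.181   0.0877] eff6 0.109 qv6 0.206
```

Request:
step_arm --pt "0 0 0 0 0 4 -1" --pt "0 0 0 0 0 4 -1" --pt "0 0 0 0 0 1.2 -1" --pt "0 0 0 0 0 1.2 -1" --pt "0 0 0 0 0 1.2 -1"

```text
time_s: 15.8
tcp_pos: [0.5361, -0.1811, 0.0876]
orientation: [1.353, 2.835, -0.002]
wrist_force: [-1.0, -4.1, 6.2]
grip_width: 0.0313
finger_force: 59.7
```

```bash
python3 tq.py
```

```text
turned rad 1.295 T [-0.73   0.376  0.318] q6 -1.158 F [-1.  -4.1  6.2] [ 0.5361 -0.1811  0.0876] eff6 0.11 qv6 0.207
```

Request:
step_arm --pt "0 0 0 0 0 4 -1" --pt "0 0 0 0 0 4 -1" --pt "0 0 0 0 0 1.2 -1" --pt "0 0 0 0 0 1.2 -1" --pt "0 0 0 0 0 1.2 -1"

```text
time_s: 16.3
tcp_pos: [0.5359, -0.1813, 0.0876]
orientation: [1.632, 2.684, -0.003]
wrist_force: [-3.0, -5.1, 7.3]
grip_width: 0.0312
finger_force: 59.8
```

```bash
python3 tq.py
```

```text
turned rad 1.498 T [-0.757  0.434  0.319] q6 -0.955 F [-3.  -5.1  7.3] [ 0.5359 -0.1813  0.0876] eff6 0.11 qv6 0.209
```

Request:
step_arm --pt "0 0 0 0 0 4 -1" --pt "0 0 0 0 0 4 -1" --pt "0 0 0 0 0 1.2 -1" --pt "0 0 0 0 0 1.2 -1" --pt "0 0 0 0 0 1.2 -1"

```text
time_s: 16.8
tcp_pos: [0.5357, -0.1814, 0.0876]
orientation: [1.895, 2.505, -0.004]
wrist_force: [-3.7, -6.0, 7.2]
grip_width: 0.0314
finger_force: 59.8
```

```bash
python3 tq.py
```

```text
turned rad 1.7 T [-0.798  0.583  0.261] q6 -0.753 F [-3.7 -6.   7.2] [ 0.5357 -0.1814  0.0876] eff6 0.11 qv6 0.207
```

Request:
step_arm --pt "0 0 0 0 0 4 -1" --pt "0 0 0 0 0 4 -1" --pt "0 0 0 0 0 1.2 -1" --pt "0 0 0 0 0 1.2 -1" --pt "0 0 0 0 0 1.2 -1"

```text
time_s: 17.3
tcp_pos: [0.5355, -0.1814, 0.0876]
orientation: [2.139, 2.301, -0.004]
wrist_force: [-4.3, -5.2, 7.4]
grip_width: 0.0313
finger_force: 59.9
```

```bash
python3 tq.py
```

```text
turned rad 1.902 T [-0.883  0.641  0.256] q6 -0.55 F [-4.3 -5.2  7.4] [ 0.5355 -0.1814  0.0876] eff6 0.13 qv6 0.206
```

Request:
step_arm --pt "0 0 0 0 0 1.2 -1" --pt "0 0 0 0 0 1.2 -1" --pt "0 0 0 0 0 1.2 -1" --pt "0 0 0 0 0 1.2 -1" --pt "0 0 0 0 0 1.2 -1"

```text
time_s: 17.8
tcp_pos: [0.5353, -0.1814, 0.0876]
orientation: [-2.256, -2.186, 0.004]
wrist_force: [-4.5, -5.6, 8.1]
grip_width: 0.0315
finger_force: 59.9
```

```bash
python3 tq.py
```

```text
turned rad 2.007 T [-0.85   0.747  0.267] q6 -0.446 F [-4.5 -5.6  8.1] [ 0.5353 -0.1814  0.0876] eff6 0.151 qv6 0.206
```

Request:
step_arm --pt "0 0 0 0 0 1.2 -1" --pt "0 0 0 0 0 1.2 -1" --pt "0 0 0 0 0 1.2 -1" --pt "0 0 0 0 0 1.2 -1" --pt "0 0 0 0 0 1.2 -1"

```text
time_s: 18.3
tcp_pos: [0.5352, -0.1814, 0.0876]
orientation: [-2.367, -2.065, 0.005]
wrist_force: [-5.5, -5.5, 8.1]
grip_width: 0.0313
finger_force: 59.9
```

```bash
python3 tq.py
```

```text
turned rad 2.112 T [-0.816  0.772  0.309] q6 -0.341 F [-5.5 -5.5  8.1] [ 0.5352 -0.1814  0.0876] eff6 0.177 qv6 0.208
```

Request:
step_arm --pt "0 0 0 0 0 1.2 -1" --pt "0 0 0 0 0 1.2 -1" --pt "0 0 0 0 0 1.2 -1" --pt "0 0 0 0 0 1.2 -1" --pt "0 0 0 0 0 1.2 -1"

```text
time_s: 18.8
tcp_pos: [0.5351, -0.1814, 0.0876]
orientation: [-2.472, -1.939, 0.005]
wrist_force: [-4.7, -5.5, 8.9]
grip_width: 0.031
finger_force: 60.0
```

```bash
python3 tq.py
```

```text
turned rad 2.216 T [-0.863  0.792  0.348] q6 -0.236 F [-4.7 -5.5  8.9] [ 0.5351 -0.1814  0.0876] eff6 0.204 qv6 0.208
```

Request:
step_arm --pt "0 0 0 0 0 1.2 -1" --pt "0 0 0 0 0 1.2 -1" --pt "0 0 0 0 0 1.2 -1"

```text
time_s: 19.1
tcp_pos: [0.535, -0.1814, 0.0876]
orientation: [-2.531, -1.86, 0.005]
wrist_force: [-5.6, -5.7, 8.2]
grip_width: 0.0311
finger_force: 60.0
```

```bash
python3 tq.py
```

```text
turned rad 2.279 T [-0.842  0.83   0.401] q6 -0.174 F [-5.6 -5.7  8.2] [ 0.535  -0.1814  0.0876] eff6 0.221 qv6 0.204
```

Request:
step_arm --pt "0 0 0 0 0 1.3 -1" --pt "0 0 0 0 0 1.3 -1"

```text
time_s: 19.3
tcp_pos: [0.5349, -0.1814, 0.0876]
orientation: [-2.573, -1.802, 0.005]
wrist_force: [-4.9, -5.4, 9.3]
grip_width: 0.0313
finger_force: 60.0
```

```bash
python3 tq.py
```

```text
turned rad 2.324 T [-0.85   0.816  0.405] q6 -0.128 F [-4.9 -5.4  9.3] [ 0.5349 -0.1814  0.0876] eff6 0.218 qv6 0.224
```

About 0.12 N m above free drag, so the collet is tight. Releasing and rising.

Request:
step_arm --pt "0 0 0 0 0 0 0.2" --pt "0 0 0 0 0 0 0.6" --pt "0 0 0 0 0 0 1" --pt "0 0 0 0 0 0 1" --pt "0 0 0 0 0 0 1"

```text
time_s: 19.8
tcp_pos: [0.5361, -0.1798, 0.0865]
orientation: [-2.573, -1.802, 0.0]
wrist_force: [-1.1, 0.9, -0.0]
grip_width: 0.0854
finger_force: 0.0
```

Request:
step_arm --pt "0 0 -20 0 0 0 1" --pt "0 0 -40 0 0 0 1" --pt "0 0 -40 0 0 0 1" --pt "0 0 -30 0 0 0 1" --pt "0 0 0 0 0 0 1"

```text
time_s: 20.3
tcp_pos: [0.5396, -0.1818, 0.2231]
orientation: [2.565, 1.796, 0.009]
wrist_force: [-0.1, -0.4, 0.2]
grip_width: 0.0854
finger_force: 0.0
```

Run:
```python
from h import *
go(.536,-.1785,.2)
f=env.grab_frame('scene');save(f,'s7',(80,110,380,310),2.5)
P=cloud(f);m=(np.abs(P[:,:,0]-.536)<.025)&(np.abs(P[:,:,1]+.1775)<.025)
Q=P[m&(P[:,:,2]>.131)&(P[:,:,2]<.17)];print(len(Q),Q.max(0).round(4),((Q.max(0)+Q.min(0))/2).round(4))
```

```text
t 20.3 shift mm [ 1.9 -4.8 23. ] yawY -19.99 tilt [ 0.0105 -0.0051 -0.9999] q [-0.48  0.19  1.57  0.    1.36 -0.13]
tcp [ 0.5396 -0.1818  0.2231] F [-0.09 -0.38  0.25] T [-0.028  0.002  0.012] w 0.0854 ff 0.0
84 [ 0.5437 -0.17    0.1536] [ 0.5369 -0.1767  0.1425]
```

View pics/s7.png

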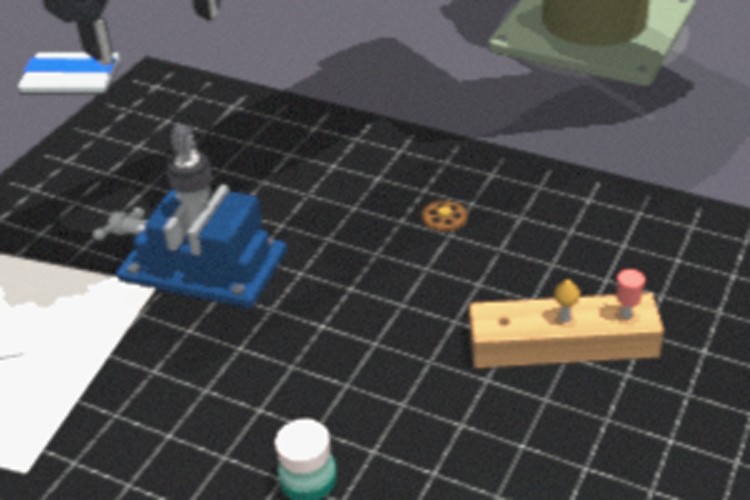

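The burr is upright in the collet at (183,140), and the gripper is clear of it. The block's left hole is empty at (505,320). The other two tools, the gear (445,214) and the jar (305,460) are where they were.

```bash
python3 -c "
from workcell import env
print(env.sign_off())"
```

```text
the job is handed in; nothing more can be done
None
```

The burr is seated on the stop in the collet, the nut is tightened to roughly 0.11–0.12 N m above its free drag, nothing else was moved, and the job was handed in at about 20 s.

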